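# Find the stamped capacitor tote and push it to the dispatch line

## Robot

A 6-joint arm with a two-finger parallel gripper is mounted at the origin on the work surface. World frame = base frame: x ahead of the robot, y to its left, z up, the work surface at z = 0. Lengths are in m, angles in rad, forces in N, time in s.
With the tool pointing down it reaches from about 0.425 to 0.925 m from the base axis. Payload 12.5 kg.
Tool frame: the origin (TCP) lies midway between the tips of the shut fingers; the grasp point (between the pads) lies grip_depth behind it (grip_depth is the distance from the TCP to the grasp point, in m); z points along the fingers, y is the line along which they close (so a half turn about z gives the same grasp; the last joint's range is limited). The gripper opens to 85 mm and grips with 20 to 120 N. Pads are 22 mm wide; open, the fingers measure 114 mm over their backs; the gripper's body (76 mm by 85 mm) begins 54 mm behind the grasp point. The pads swing forward as they close: fully open they stand 13 mm farther back than shut.
Start: joints at [-1.289, 0.491, 1.559, -0, 1.092, -0.106], TCP at [0.236, -0.579, 0.231] pointing down, gripper open.
Joint ranges: [-3.1, 3.1], [-0.84, 2.19], [0.05, 2.79], [-1.13, 4.28], [0.06, 2.93], [-2.69, 2.69]. Speed limits (rad/s): [2.22, 2.22, 2.79, 3.14, 3.14, 3.14].

## Interface

Orientations are given as a rotation vector (axis times angle).
In Python, from workcell import read_state, camera, finish_job, grip_depth gives the robot as it stands.
- The arm moves only by the tool jog_arm, never from a script. Its argument "targets" is a list of rows, each a list of 7 numbers: the closure, from 0 (fully open) to 1 (shut), then the shift along the tool's x, y, z in mm, then the turn, a rotation vector about the tool's x, y, z in degrees. A call has 1 to 12 rows; each row shifts and turns the commanded pose from where the row before left it, along the tool's axes as they then stand; what a row does not reach is not made up. A row lasts 1/8 s, in which the tool goes at most 62.5 mm and 10.7 degrees, less where a joint would pass 70% of its speed; a pose out of reach is approached as far as the arm can. A call is refused whole if a number of a shift passes 62.5 or a number of a turn 10.7, either way. A call with a gripper value outside its range is refused whole. The fingers move at their own pace and stop on an object; "force" is the grip in N (left out, the last holds). Time passes only in rows, so rows that do not move let the fingers close. It gives the time, the measured TCP pose, the force, the opening and the grip force at its end, in the units of the state.
- read_state(): the state, without advancing time (a new reading comes with each control period).
- camera(name): name is "scene" or "side" or "wrist"; returns a dict with "color" (384x512x3 uint8, red, green, blue), "depth" (384x512 float32, m along the optical axis (not along the pixel's ray), 0 where there is no reading), "K" (3x3 intrinsics, pixels), "world_from_camera" (4x4, takes a point from camera to world coordinates); the wrist camera has in their place "hand_eye" (4x4, takes a point from camera to tool coordinates, whose origin is the TCP and whose axes are the flange's). Camera axes: x right, y down, z forward; pixel columns grow to the right and rows downward; lengths in m; the calibration is good to about 2 mm. A picture is of the moment at which its call begins: read the wrist's pose just before it.
- finish_job(): hands the job in; it is judged then, once.
The state is a dict: "time": time; "q": joint angles; "dq": joint speeds; "joint_torque": joint torques, N m; "eef_pos": TCP position; "ee_rot": TCP orientation; "wrist_force": force on the tool from outside, world axes, zero at the start; "wrist_torque": the same for the moment, N m; "finger_gap": finger opening in m; "grip_force": force on a finger pad.
Only numpy, scipy, OpenCV 4.12 (cv2) and the standard library are available. Lean on these libraries where they do the work, as an engineer would, in place of code of your own. Each camera call takes 0.05 s, during which the arm holds its last target. There are 200 camera calls.

## Task

Without gripping or lifting anything, gently use a fingertip on the bar handle to tip each capacitor tote about 55 degrees towards the robot against the stop batten, so that its underside shows from the front, hold it there a moment and ease it back down onto its base: first the tote on the robot's left, then the one on its right. Then push the one that has the ring stamp underneath straight away from the robot until the middle of the tote stands over the black dispatch line, square to it. Leave the unstamped tote in its place at the batten and the other things alone.

Things in the scene. Friction and masses are not known exactly. Their poses are not given: they have to be found in the camera images.
- tote_a: Black parts tote, 140 mm along x, 160 along y, walls 60 high, with six fixed capacitors (tops under 60 mm). Looks like the other tote from above; starts at the left or right, near wall 3 to 15 mm beyond the batten. Origin: centre of underside; x away from the robot, y to the robot's left. 0.55 to 0.95 kg, heavy base plate: falls back by itself from under about 75 degrees, topples beyond.
- bar_a (a point): Middle of this tote's fixed handle bar: a round steel bar 14 mm thick along the tote's y, 130 mm above the centre of its underside, 150 mm free between its two end uprights. Axes as the tote's.
- tote_b: Black parts tote, 140 mm along x, 160 along y, walls 60 high, with six fixed capacitors (tops under 60 mm). Looks like the other tote from above; starts at the left or right, near wall 3 to 15 mm beyond the batten. Origin: centre of underside; x away from the robot, y to the robot's left. 0.55 to 0.95 kg, heavy base plate: falls back by itself from under about 75 degrees, topples beyond.
- bar_b (a point): Middle of this tote's fixed handle bar: a round steel bar 14 mm thick along the tote's y, 130 mm above the centre of its underside, 150 mm free between its two end uprights. Axes as the tote's.
- stamp (a point): Centre of the stamp: a white ring 92 mm across with a bar through it, on the underside of one of the two totes (in the middle of it), hidden until that tote is tipped. The other tote has a bare underside.
- stop: Fixed aluminium batten on the bench, 560 mm long along its y, 20 mm wide, 15 mm high, between the robot and the totes; a tote pulled towards the robot pivots with its near lower edge on the bench at the batten. Origin: centre of its underside; x points away from the robot.
- line: The dispatch line: flat black taped line on the bench, 760 mm long along its y, 18 mm wide, with a short 50 mm cross mark at each end, beyond the totes. Origin: its middle, at bench level; x points away from the robot.
- contactor: Bystander: white and black contactor block 70 x 55 mm, 92 mm high, at the robot's left. Origin: centre of its underside. Leave alone.
- capacitor: Bystander: loose black capacitor can, 40 mm across, 75 mm high, standing between the two totes. Origin: centre of its underside. Leave alone.
- driver: Bystander: screwdriver lying on the bench at the robot's right. Origin: underside of the middle. Leave alone.

How it is judged:
By the outcome, as a careful person would: the job done as asked, in the order asked, and still so for the second after the job is handed in, with the robot touching nothing.
It also fails if it takes over 70 s, if anything falls off the work surface, if the arm or the gripper's body presses on something with over 40 N, if the wrist force passes 120 N, or if a joint passes its speed limit or range.

## Working session

There is one attempt and no reset: what is moved stays moved. The work goes in short steps, Python scripts to look and compute and a tool call to move; the robot and the scene stay as the last step left them, time stands still between calls to the robot, and variables do not carry over. Pictures are saved under pics/ and viewed, at most 10 in all, crops included, and the job is handed in when it is done.

Besides the shell and the picture viewer there is one more tool, called by a JSON object that holds its "fn" and its "kwargs", one argument or row to a line. jog_arm: Moves the arm, as the interface text tells. Its arguments: {"type":"object","properties":{"targets":{"type":"array"},"force":{"type":"number"}},"required":["targets"]}

```bash
mkdir -p pics; ls; python3 - <<'E'
from workcell import *
import cv2,numpy as np
s=read_state();print(s,grip_depth)
a=[camera(n) for n in("scene","side")]
for c in a: print(c["K"],c["world_from_camera"])
im=np.vstack([c["color"] for c in a])[:,:,::-1]
cv2.imwrite("pics/a.png",a[0]["color"][:,:,::-1]);cv2.imwrite("pics/b.png",a[1]["color"][:,:,::-1])
E
```

```text
pics
{'time': 0.0, 'q': array([-1.28860077e+00,  4.91584135e-01,  1.55947136e+00,  3.46898367e-05,
        1.09175480e+00, -1.05583164e-01]), 'dq': array([-8.21672775e-04, -9.16646914e-04, -2.15534810e-05, -2.64950531e-04,
       -7.14666552e-04, -1.28677540e-03]), 'joint_torque': array([-9.52942501e-04, -6.18448806e+01, -2.61588836e+01, -7.19354057e-05,
        4.05295970e-03, -1.70662204e-06]), 'eef_pos': array([ 0.23630168, -0.57833916,  0.23070494]), 'ee_rot': array([-3.08153835e+00, -6.05053218e-01,  1.20480309e-04]), 'wrist_force': array([0.76243826, 1.01891747, 0.55660878]), 'wrist_torque': array([ 0.01801349,  0.03252258, -0.01003271]), 'grip_force': 0.0, 'finger_gap': 0.08573071120991176} 0.0187
[[397.46851557   0.         250.12784212]
 [  0.         397.46851557 190.74344953]
 [  0.           0.           1.        ]] [[ 0.37266656  0.51222417 -0.77378681  1.39210856]
 [ 0.92775315 -0.22349005  0.29887505 -0.30536397]
 [-0.01984263 -0.82926389 -0.55850486  0.68219207]
 [ 0.          0.          0.          1.        ]]
[[498.42633819   0.         262.10962318]
 [  0.         498.42633819 192.88978034]
 [  0.           0.           1.        ]] [[-0.99586673 -0.0496946   0.07602565  0.5052387 ]
 [-0.09072818  0.5053509  -0.85813103  1.38925856]
 [ 0.00422485 -0.86148181 -0.50777085  0.94253609]
 [ 0.          0.          0.          1.        ]]
```

View pics/a.png

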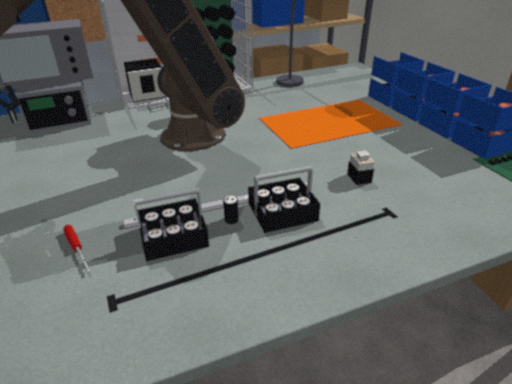

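View pics/b.png

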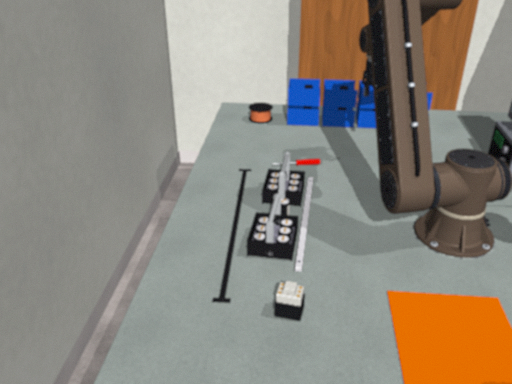

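The scene view looks back toward the robot. The totes are at (172,230) and (283,203), the line runs from (112,302) to (390,213), and the batten lies behind the totes. The side view agrees, with the contactor at (289,300).

```bash
cat > h.py <<'E'
import numpy as np,cv2
from workcell import *
from scipy.spatial.transform import Rotation as R
def cloud(c):
    d=c["depth"];v,u=np.mgrid[:384,:512];K=c["K"]
    p=np.stack([(u-K[0,2])/K[0,0]*d,(v-K[1,2])/K[1,1]*d,d],-1)
    T=c["world_from_camera"];w=p@T[:3,:3].T+T[:3,3];w[d==0]=np.nan
    return w
def ray(c,uv,z):
    K=c["K"];T=c["world_from_camera"];uv=np.atleast_2d(uv)
    r=np.c_[(uv[:,0]-K[0,2])/K[0,0],(uv[:,1]-K[1,2])/K[1,1],np.ones(len(uv))]@T[:3,:3].T
    o=T[:3,3];return o+r*((z-o[2])/r[:,2])[:,None]
def linefit(p):
    """x = x0 + m*y, with y span"""
    m,b=np.polyfit(p[:,1],p[:,0],1);lo,hi=np.percentile(p[:,1],[.5,99.5])
    return dict(x_mid=round(m*(lo+hi)/2+b,4),y=(round(lo,4),round(hi,4)),yawdeg=round(-np.degrees(np.arctan(m)),2),n=len(p))
E
python3 - <<'E'
from h import *
for n in("scene","side"):
    c=camera(n);w=cloud(c);g=c["color"].max(-1).astype(int);sat=g-c["color"].min(-1)
    X,Y,Z=w[...,0],w[...,1],w[...,2]
    box=(X>.35)&(X<1.)&(abs(Y)<.6)
    print(n,"bench z",np.nanmedian(Z[box]))
    m=box&(g<60)&(abs(Z)<.012)
    k,l,st,ce=cv2.connectedComponentsWithStats(m.astype(np.uint8))
    for i in range(1,k):
        if st[i,4]>150:
            v,u=np.where(l==i);print(" dark",st[i],linefit(ray(c,np.c_[u,v],0)))
    m=box&(Z>.118)&(Z<.15)
    k,l,st,ce=cv2.connectedComponentsWithStats(m.astype(np.uint8),connectivity=8)
    for i in range(1,k):
        if st[i,4]>25:
            p=w[l==i];print(" high",st[i],linefit(p),"z",np.percentile(p[:,2],[5,50,95]).round(3),"x",np.percentile(p[:,0],[5,95]).round(3))
    m=box&(Z>.045)&(Z<.075)
    k,l,st,ce=cv2.connectedComponentsWithStats(m.astype(np.uint8),connectivity=8)
    for i in range(1,k):
        if st[i,4]>60:
            p=w[l==i];print(" mid",st[i],"x",np.percentile(p[:,0],[1,99]).round(3),"y",np.percentile(p[:,1],[1,99]).round(3))
    m=box&(g>165)&(sat<40)&(Z>.006)&(Z<.025)
    k,l,st,ce=cv2.connectedComponentsWithStats(m.astype(np.uint8),connectivity=8)
    for i in range(1,k):
        if st[i,4]>30:
            v,u=np.where(l==i);print(" batten",st[i],linefit(ray(c,np.c_[u,v],.015)))
E
```

```text
scene bench z -0.00013830287635607785
 dark [248 202  71  31 246] {'x_mid': np.float64(0.6375), 'y': (np.float64(0.0214), np.float64(0.1814)), 'yawdeg': np.float64(-19.61), 'n': 246}
 dark [ 108  209  288  103 1216] {'x_mid': np.float64(0.7187), 'y': (np.float64(-0.3875), np.float64(0.3816)), 'yawdeg': np.float64(2.08), 'n': 1216}
 dark [145 243  64  18 239] {'x_mid': np.float64(0.6288), 'y': (np.float64(-0.2887), np.float64(-0.1324)), 'yawdeg': np.float64(-2.93), 'n': 239}
 high [254 165  60  20 328] {'x_mid': np.float64(0.5872), 'y': (np.float64(0.0239), np.float64(0.1839)), 'yawdeg': np.float64(-4.82), 'n': 328} z [0.124 0.133 0.138] x [0.578 0.595]
 high [134 187  67  22 396] {'x_mid': np.float64(0.5704), 'y': (np.float64(-0.2855), np.float64(-0.1266)), 'yawdeg': np.float64(-3.29), 'n': 396} z [0.125 0.134 0.138] x [0.563 0.577]
 mid [349 154  26  19 245] x [0.485 0.557] y [0.374 0.427]
 mid [ 248  177   73   43 1434] x [0.511 0.658] y [0.02  0.184]
 mid [223 195  15  16 195] x [0.544 0.582] y [-0.061 -0.025]
 mid [ 138  198   70   50 1624] x [0.494 0.64 ] y [-0.286 -0.127]
 batt
[... 669 characters left out ...]
 'y': (np.float64(-0.2896), np.float64(-0.1158)), 'yawdeg': np.float64(-3.95), 'n': 120} z [0.121 0.135 0.139] x [0.554 0.576]
 high [267 193  14  34 179] {'x_mid': np.float64(0.5823), 'y': (np.float64(0.0241), np.float64(0.1888)), 'yawdeg': np.float64(-4.24), 'n': 179} z [0.121 0.136 0.14 ] x [0.572 0.594]
 mid [263 166  43  30 694] x [0.495 0.636] y [-0.291 -0.119]
 mid [281 198   9  14  99] x [0.54  0.568] y [-0.055 -0.018]
 mid [ 247  210   52   40 1042] x [0.511 0.655] y [0.021 0.19 ]
 mid [275 291  30  18 288] x [0.482 0.554] y [0.394 0.44 ]
 batten [295 177  18  94 529] {'x_mid': np.float64(0.4845), 'y': (np.float64(-0.3097), np.float64(0.2466)), 'yawdeg': np.float64(-3.23), 'n': 529}
```

{"fn": "jog_arm", "kwargs": {
  "targets": [
    [1,0,0,0,0,0,8.5],
    [1,0,0,0,0,0,8.5],
    [1,0,0,0,0,0,8.4],
    [1,0,0,0,0,0,0]
  ]
}}

```text
time: 0.7
eef_pos: [0.2364, -0.5785, 0.2312]
ee_rot: [-3.14, 0.086, 0.0]
wrist_force: [-0.7, -0.4, -0.5]
finger_gap: 0.0122
grip_force: 0.0
```

```bash
cat >> h.py <<'E'
def togo(t):
    s=read_state();r=R.from_rotvec(s["ee_rot"]);T=r.as_matrix()
    print("t",round(s["time"],2),"tcp",s["eef_pos"].round(4),"xyaw",np.degrees(np.arctan2(T[1,0],T[0,0])).round(2),"zaxis",T[:,2].round(3),"F",s["wrist_force"].round(1),"gap",round(s["finger_gap"],4))
    print("tool shift mm",((np.array(t)-s["eef_pos"])@T*1000).round(1))
E
python3 -c "
from h import *
togo([.584+.032,.104-.002,.231])"
```

```text
t 0.7 tcp [ 0.2364 -0.5785  0.2312] xyaw -3.13 zaxis [-0.  0. -1.] F [-0.7 -0.4 -0.5] gap 0.0122
tool shift mm [ 3.420e+02 -7.002e+02  3.000e-01]
```

{"fn": "jog_arm", "kwargs": {
  "targets": [
    [1,24.4,-50,0,0,0,0],
    [1,24.4,-50,0,0,0,0],
    [1,24.4,-50,0,0,0,0],
    [1,24.4,-50,0,0,0,0],
    [1,24.4,-50,0,0,0,0],
    [1,24.4,-50,0,0,0,0],
    [1,24.4,-50,0,0,0,0],
    [1,24.4,-50,0,0,0,0],
    [1,24.4,-50,0,0,0,0],
    [1,24.4,-50,0,0,0,0],
    [1,24.4,-50,0,0,0,0],
    [1,24.4,-50,0,0,0,0]
  ]
}}

```text
time: 2.2
eef_pos: [0.5627, 0.006, 0.2314]
ee_rot: [3.14, -0.081, 0.001]
wrist_force: [0.5, 0.6, 0.9]
finger_gap: 0.0001
grip_force: 0.0
```

{"fn": "jog_arm", "kwargs": {
  "targets": [
    [1,24.4,-50,0,0,0,0],
    [1,24.4,-50,0,0,0,0],
    [1,0,0,0,0,0,0],
    [1,0,0,0,0,0,0]
  ]
}}

```text
time: 2.7
eef_pos: [0.6159, 0.1012, 0.231]
ee_rot: [3.14, -0.083, -0.001]
wrist_force: [-0.5, -0.5, -0.6]
finger_gap: -0.0
grip_force: 0.0
```

```bash
python3 - <<'E'
from h import *
togo([.616,.102,.112])
c=camera("wrist");print(c["hand_eye"].round(3))
cv2.imwrite("pics/c.png",c["color"][:,:,::-1])
E
```

```text
t 2.7 tcp [0.6159 0.1012 0.231 ] xyaw -3.03 zaxis [-0.001 -0.    -1.   ] F [-0.5 -0.5 -0.6] gap -0.0
tool shift mm [ 1.00e-01 -8.00e-01  1.19e+02]
[[-0.    -0.944 -0.33   0.085]
 [ 1.    -0.     0.    -0.001]
 [-0.    -0.33   0.944 -0.143]
 [ 0.     0.     0.     1.   ]]
```

View pics/c.png

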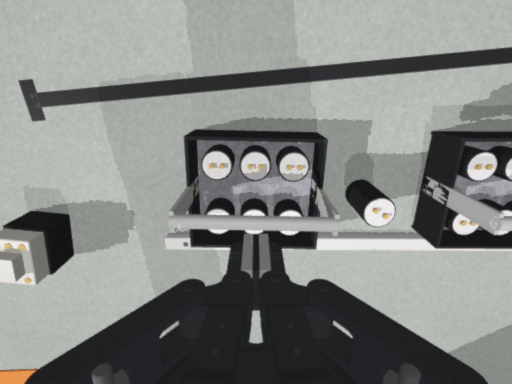

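The wrist view shows the closed fingertips at (255,235), over the middle of the left bar (row 222, columns 172–335). I'm descending behind the bar.

{"fn": "jog_arm", "kwargs": {
  "targets": [
    [1,0,0,30,0,0,0],
    [1,0,0,30,0,0,0],
    [1,0,0,25,0,0,0],
    [1,0,0,18,0,0,0],
    [1,0,0,14,0,0,0],
    [1,0,0,0,0,0,0]
  ]
}}

```text
time: 3.5
eef_pos: [0.6161, 0.101, 0.1137]
ee_rot: [3.14, -0.087, -0.002]
wrist_force: [0.8, 0.2, 1.0]
finger_gap: -0.0001
grip_force: 0.0
```

{"fn": "jog_arm", "kwargs": {
  "targets": [
    [1,-4,0,0,0,0,0],
    [1,-4,0,0,0,0,0],
    [1,-3,0,0,0,0,0],
    [1,-3,0,0,0,0,0],
    [1,-3,0,0,0,0,0],
    [1,-3,0,0,0,0,0],
    [1,-3,0,0,0,0,0]
  ]
}}

```text
time: 4.38
eef_pos: [0.5936, 0.1026, 0.1145]
ee_rot: [3.14, -0.087, 0.002]
wrist_force: [4.0, -0.2, 0.4]
finger_gap: -0.0001
grip_force: 1.7
```

```bash
cat >> h.py <<'E'
def bars():
    for n in("scene","side"):
        w=cloud(camera(n));X,Y,Z=[w[...,i] for i in range(3)]
        for nm,a,b in(("L",.04,.165),("R",-.265,-.145)):
            m=(X>.3)&(X<.85)&(Y>a)&(Y<b)&(Z>.118)&(Z<.16)
            p=w[m];print(n,nm,len(p),"x y z",np.median(p,0).round(4) if len(p) else "")
E
python3 -c "
from h import *
togo([.584,.102,.112]);bars()"
```

```text
t 4.38 tcp [0.5936 0.1026 0.1145] xyaw -3.18 zaxis [ 0.001 -0.    -1.   ] F [ 4.  -0.2  0.4] gap -0.0001
tool shift mm [-9.5  1.1  2.4]
scene L 318 x y z [0.5853 0.0957 0.1349]
scene R 284 x y z [ 0.5705 -0.2051  0.134 ]
side L 161 x y z [0.5788 0.1119 0.1366]
side R 38 x y z [ 0.5621 -0.2161  0.1366]
```

{"fn": "jog_arm", "kwargs": {
  "targets": [
    [1,-3,0,0,0,0,0],
    [1,-3,0,0,0,0,0],
    [1,-3.9,0,-1.9,0,0,0],
    [1,-3.9,0,-1.9,0,0,0],
    [1,-3.9,0,-1.9,0,0,0],
    [1,-4,0,-1.5,0,0,0],
    [1,-4,0,-1.5,0,0,0],
    [1,-4,0,-1.5,0,0,0],
    [1,-4.1,0,-1.2,0,0,0],
    [1,-4.1,0,-1.2,0,0,0],
    [1,-4.1,0,-1.2,0,0,0],
    [1,0,0,0,0,0,0]
  ]
}}

```text
time: 5.98
eef_pos: [0.551, 0.105, 0.1281]
ee_rot: [3.14, -0.087, -0.0]
wrist_force: [4.0, -0.3, 2.1]
finger_gap: -0.0001
grip_force: 1.9
```

```bash
cat >> h.py <<'E'
def under(y0,y1,save=None):
    """fit the plane of the raised underside (scene view): tilt, yaw, where it meets the bench"""
    c=camera("scene");w=cloud(c);X,Y,Z=[w[...,i] for i in range(3)]
    if save: cv2.imwrite(save,c["color"][:,:,::-1])
    b=w[(X>.3)&(X<.85)&(Y>y0)&(Y<y1)&(Z>.012)&(Z<.3)]
    g=np.random.default_rng(0);best=0
    for _ in range(400):
        p=b[g.choice(len(b),3,False)];n=np.cross(p[1]-p[0],p[2]-p[0]);n/=np.linalg.norm(n)+1e-12
        if abs(n[0])<.05:continue
        k=abs((b-p[0])@n)<.003
        if k.sum()>best:best=k.sum();q=b[k]
    o=q.mean(0);n=np.linalg.svd(q-o)[2][2];n*=-np.sign(n[2])
    if n[0]<0 and abs(n[0])>.1:n=-n
    print("plane n",n.round(3),"N",best,"of",len(b),"angle deg",np.degrees(np.arctan2(n[0],-n[2])).round(1),"bench x",(o[0]+n[2]*o[2]/n[0]).round(4),"extent",q.min(0).round(3),q.max(0).round(3))
E
python3 -c "
from h import *
togo([.584,.102,.112]);bars();under(.02,.19,'pics/d.png')"
```

```text
t 5.97 tcp [0.551  0.105  0.1281] xyaw -3.18 zaxis [-0. -0. -1.] F [ 4.  -0.3  2.1] gap -0.0001
tool shift mm [33.1  1.2 16.1]
scene L 261 x y z [0.5405 0.0963 0.148 ]
scene R 285 x y z [ 0.5704 -0.2059  0.1336]
side L 161 x y z [0.5367 0.1129 0.1517]
side R 0 x y z 
plane n [ 0.964 -0.047  0.261] N 1146 of 4203 angle deg 105.1 bench x 0.6497 extent [0.567 0.021 0.04 ] [0.643 0.183 0.299]
```

View pics/d.png

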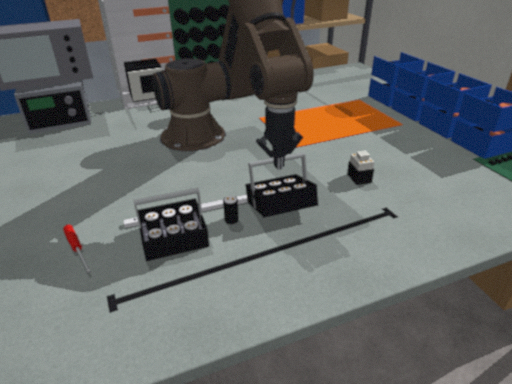

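The left tote at (283,193) is tipped about 15° by the finger. The far-wall plane fit also gives 15.1°, so the arc model holds and I'll continue along it.

{"fn": "jog_arm", "kwargs": {
  "targets": [
    [1,-4.2,0,-0.8,0,0,0],
    [1,-4.2,0,-0.8,0,0,0],
    [1,-4.2,0,-0.8,0,0,0],
    [1,-4.3,0,-0.4,0,0,0],
    [1,-4.3,0,-0.4,0,0,0],
    [1,-4.3,0,-0.4,0,0,0],
    [1,-4.3,0,0,0,0,0],
    [1,-4.3,0,0,0,0,0],
    [1,-4.3,0,0,0,0,0],
    [1,-4.3,0,0.3,0,0,0],
    [1,-4.3,0,0.3,0,0,0],
    [1,-4.3,0,0.3,0,0,0]
  ]
}}

```text
time: 7.62
eef_pos: [0.4998, 0.1078, 0.1307]
ee_rot: [3.14, -0.087, -0.0]
wrist_force: [2.7, -1.0, -0.9]
finger_gap: 0.0007
grip_force: 1.4
```

```bash
python3 -c "
from h import *
togo([.584,.102,.112]);bars();under(.02,.19)"
```

```text
t 7.62 tcp [0.4998 0.1078 0.1307] xyaw -3.18 zaxis [-0. -0. -1.] F [ 2.7 -1.  -0.9] gap 0.0007
tool shift mm [84.4  1.1 18.7]
scene L 672 x y z [0.5841 0.0998 0.1334]
scene R 284 x y z [ 0.5707 -0.2054  0.134 ]
side L 337 x y z [0.5668 0.1131 0.1374]
side R 63 x y z [ 0.5648 -0.1982  0.1367]
plane n [ 0.744 -0.035  0.668] N 1276 of 3451 angle deg 131.9 bench x 0.7033 extent [0.491 0.022 0.092] [0.625 0.185 0.239]
```

```bash
sed -i 's/&(Z>.012)&(Z<.3)\]/\&(Z>.012)\&(c["color"].max(-1)<70)\&((Z<.12)|(X>.565))]/' h.py; python3 - <<'E'
from h import *
under(.02,.19)
c=camera("side");w=cloud(c)
cv2.imwrite("pics/e.png",cv2.resize(c["color"][120:300,200:400,::-1],None,fx=3,fy=3))
E
```

```text
plane n [ 0.756 -0.046  0.653] N 1129 of 1591 angle deg 130.8 bench x 0.6996 extent [0.577 0.023 0.091] [0.626 0.181 0.138]
```

View pics/e.png

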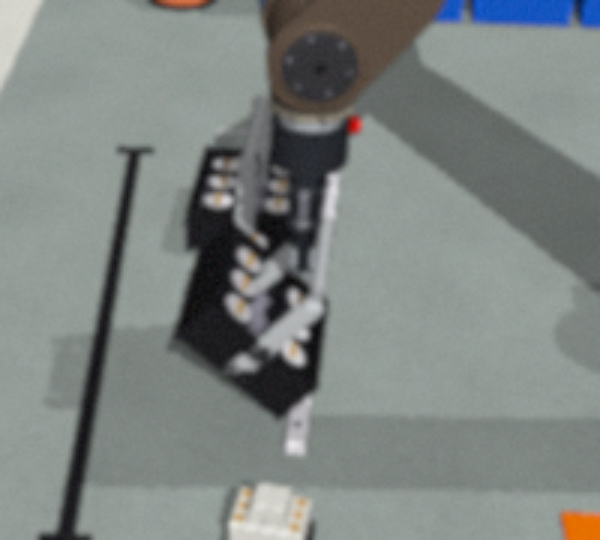

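The side crop shows the left tote tipped about 41° around its near edge, (280,415) to (325,300). That edge rests on the bench just beyond the batten, so the tote pivots on friction. I'll advance the rest of the way to 55°.

{"fn": "jog_arm", "kwargs": {
  "targets": [
    [1,-3.9,0,0.9,0,0,0],
    [1,-3.9,0,1.0,0,0,0],
    [1,-3.9,0,1.1,0,0,0],
    [1,-3.9,0,1.2,0,0,0],
    [1,-3.8,0,1.4,0,0,0],
    [1,-3.8,0,1.5,0,0,0],
    [1,-3.8,0,1.6,0,0,0],
    [1,-3.8,0,1.7,0,0,0],
    [1,-3,0,1.4,0,0,0],
    [1,0,0,0,0,0,0],
    [1,0,0,0,0,0,0]
  ]
}}

```text
time: 9.25
eef_pos: [0.4666, 0.1097, 0.119]
ee_rot: [3.14, -0.087, 0.0]
wrist_force: [1.9, -0.7, 1.3]
finger_gap: -0.0001
grip_force: 0.9
```

```bash
python3 -c "
from h import *
togo([.584,.102,.112]);under(.02,.19,'pics/f.png')
im=cv2.imread('pics/f.png')[130:290,200:400];cv2.imwrite('pics/f.png',cv2.resize(im,None,fx=3,fy=3))"
```

```text
t 9.25 tcp [0.4666 0.1097 0.119 ] xyaw -3.18 zaxis [ 0. -0. -1.] F [ 1.9 -0.7  1.3] gap -0.0001
tool shift mm [117.7   1.2   7. ]
plane n [ 0.834 -0.051 -0.55 ] N 959 of 1760 angle deg 56.6 bench x 0.5121 extent [0.517 0.024 0.012] [0.601 0.186 0.127]
```

View pics/f.png

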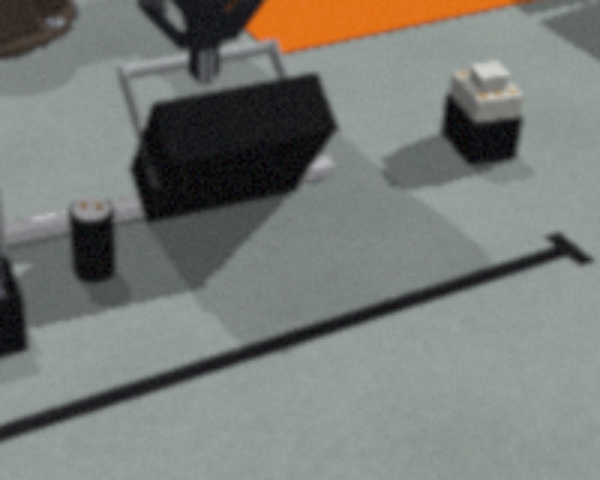

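The underside, lower face (150–310, 130–210), is bare black, and the fit gives 56.6°. I'll hold briefly, then ease it down along the reverse path.

{"fn": "jog_arm", "kwargs": {
  "targets": [
    [1,0,0,0,0,0,0],
    [1,0,0,0,0,0,0],
    [1,0,0,0,0,0,0],
    [1,0,0,0,0,0,0],
    [1,0,0,0,0,0,0],
    [1,0,0,0,0,0,0],
    [1,3.8,0,-1.7,0,0,0],
    [1,3.8,0,-1.6,0,0,0],
    [1,3.8,0,-1.5,0,0,0],
    [1,3.8,0,-1.4,0,0,0],
    [1,3.9,0,-1.3,0,0,0],
    [1,3.9,0,-1.2,0,0,0]
  ]
}}

```text
time: 10.8
eef_pos: [0.4896, 0.1084, 0.1277]
ee_rot: [3.14, -0.087, -0.0]
wrist_force: [2.5, -0.1, -2.7]
finger_gap: -0.0
grip_force: 1.5
```

{"fn": "jog_arm", "kwargs": {
  "targets": [
    [1,3.9,0,-1,0,0,0],
    [1,3.9,0,-0.9,0,0,0],
    [1,4.2,0,-0.8,0,0,0],
    [1,4.2,0,-0.6,0,0,0],
    [1,4.2,0,-0.3,0,0,0],
    [1,4.2,0,-0.1,0,0,0],
    [1,4.2,0,0,0,0,0],
    [1,4.2,0,0,0,0,0],
    [1,4.2,0,0.2,0,0,0],
    [1,4.2,0,0.4,0,0,0],
    [1,4.2,0,0.5,0,0,0],
    [1,4.2,0,0.8,0,0,0]
  ]
}}

```text
time: 12.3
eef_pos: [0.5395, 0.1056, 0.1295]
ee_rot: [3.14, -0.087, 0.0]
wrist_force: [2.5, -0.7, 1.4]
finger_gap: 0.0002
grip_force: 1.3
```

{"fn": "jog_arm", "kwargs": {
  "targets": [
    [1,4,0,1,0,0,0],
    [1,4,0,1.2,0,0,0],
    [1,4,0,1.4,0,0,0],
    [1,4,0,1.6,0,0,0],
    [1,3.5,0,1.6,0,0,0],
    [1,3.5,0,1.6,0,0,0],
    [1,3,0,1.5,0,0,0],
    [1,3,0,1,0,0,0],
    [1,3,0,1,0,0,0],
    [1,3,0,0.5,0,0,0],
    [1,3,0,0,0,0,0]
  ]
}}

```text
time: 13.68
eef_pos: [0.5768, 0.1035, 0.1166]
ee_rot: [3.14, -0.087, -0.002]
wrist_force: [1.3, -0.8, -0.9]
finger_gap: 0.0003
grip_force: 1.2
```

```bash
python3 -c "
from h import *
togo([.584,.102,.112]);bars()"
```

```text
t 13.68 tcp [0.5768 0.1035 0.1166] xyaw -3.18 zaxis [-0.001 -0.    -1.   ] F [ 1.3 -0.8 -0.9] gap 0.0003
tool shift mm [7.3 1.1 4.6]
scene L 285 x y z [0.5695 0.0962 0.1428]
scene R 284 x y z [ 0.5703 -0.2059  0.1341]
side L 163 x y z [0.5634 0.1141 0.1468]
side R 0 x y z
```

{"fn": "jog_arm", "kwargs": {
  "targets": [
    [1,2.5,0,0,0,0,0],
    [1,2.5,0,0.5,0,0,0],
    [1,2.5,0,0.5,0,0,0],
    [1,2,0,0.5,0,0,0],
    [1,2,0,0.5,0,0,0],
    [1,2,0,0,0,0,0],
    [1,2,0,0,0,0,0],
    [1,2,0,0,0,0,0],
    [1,2,0,0,0,0,0],
    [1,2,0,0,0,0,0],
    [1,2,0,0,0,0,0],
    [1,2,0,0,0,0,0]
  ]
}}

```text
time: 15.28
eef_pos: [0.6026, 0.1021, 0.1151]
ee_rot: [3.14, -0.087, -0.0]
wrist_force: [1.7, -0.0, -1.7]
finger_gap: -0.0002
grip_force: 1.2
```

```bash
python3 -c "
from h import *
togo([.584,.102,.112]);bars()"
```

```text
t 15.28 tcp [0.6026 0.1021 0.1151] xyaw -3.18 zaxis [-0. -0. -1.] F [ 1.7 -0.  -1.7] gap -0.0002
tool shift mm [-18.6   1.1   3.1]
scene L 318 x y z [0.5943 0.0957 0.1349]
scene R 283 x y z [ 0.5703 -0.2064  0.134 ]
side L 165 x y z [0.5885 0.111  0.137 ]
side R 63 x y z [ 0.565  -0.1999  0.1362]
```

{"fn": "jog_arm", "kwargs": {
  "targets": [
    [1,2,0,0,0,0,0],
    [1,2,0,0,0,0,0],
    [1,2,0,0,0,0,0],
    [1,2,0,0,0,0,0],
    [1,0,0,0,0,0,0]
  ]
}}

```text
time: 16.0
eef_pos: [0.6106, 0.1017, 0.1151]
ee_rot: [3.14, -0.087, -0.0]
wrist_force: [-0.4, 0.7, 0.0]
finger_gap: -0.0
grip_force: 0.0
```

```bash
python3 - <<'E'
from h import *
togo([.584,.102,.112]);bars()
for n in("scene","side"):
    w=cloud(camera(n));X,Y,Z=[w[...,i] for i in range(3)]
    for a,b in((.02,.19),(-.29,-.12)):
        for s in (0,.6):
            y0=a+.02+s*(b-a)
            m=(Y>y0)&(Y<y0+.03)&(Z>.045)&(Z<.07)&(X>.4)&(X<.8);print(n,round(y0,3),np.percentile(X[m],[1,99]).round(4))
E
```

```text
t 16.0 tcp [0.6106 0.1017 0.1151] xyaw -3.19 zaxis [-0. -0. -1.] F [-0.4  0.7  0. ] gap -0.0
tool shift mm [-26.5   1.1   3.1]
scene L 315 x y z [0.5953 0.094  0.135 ]
scene R 284 x y z [ 0.5703 -0.2056  0.1339]
side L 167 x y z [0.5892 0.1115 0.1364]
side R 63 x y z [ 0.5649 -0.1981  0.1366]
scene 0.04 [0.5131 0.6547]
scene 0.142 [0.5226 0.6611]
scene -0.27 [0.4935 0.6354]
scene -0.168 [0.4989 0.641 ]
side 0.04 [0.5134 0.6522]
side 0.142 [0.5195 0.6578]
side -0.27 [0.4939 0.5934]
side -0.168 [0.499  0.6066]
```

The tote pivots on the batten's top corner, which leaves its base about 17 mm out. A light pull on the bar slides it rather than tipping it, so I'll draw it back about 11 mm and then retreat.

{"fn": "jog_arm", "kwargs": {
  "targets": [
    [1,-3,0,0,0,0,0],
    [1,-3,0,0,0,0,0],
    [1,-2,0,0,0,0,0],
    [1,-2,0,0,0,0,0],
    [1,-2,0,0,0,0,0],
    [1,-2,0,0,0,0,0],
    [1,-2,0,0,0,0,0],
    [1,-2,0,0,0,0,0],
    [1,0,0,0,0,0,0]
  ]
}}

```text
time: 17.32
eef_pos: [0.5923, 0.1027, 0.1151]
ee_rot: [3.14, -0.087, -0.001]
wrist_force: [2.3, -0.4, -0.4]
finger_gap: 0.0001
grip_force: 0.6
```

```bash
python3 - <<'E'
from h import *
togo([.584,.102,.112]);bars()
E
```

```text
t 17.32 tcp [0.5923 0.1027 0.1151] xyaw -3.18 zaxis [-0. -0. -1.] F [ 2.3 -0.4 -0.4] gap 0.0001
tool shift mm [-8.2  1.2  3.1]
scene L 313 x y z [0.5842 0.0948 0.135 ]
scene R 283 x y z [ 0.5705 -0.2052  0.1343]
side L 166 x y z [0.5783 0.1121 0.1362]
side R 34 x y z [ 0.5618 -0.2141  0.1362]
```

{"fn": "jog_arm", "kwargs": {
  "targets": [
    [1,5,0,0,0,0,0],
    [1,6,0,0,0,0,0],
    [1,0,0,-40,0,0,0],
    [1,0,0,-40,0,0,0],
    [1,2,40,0,0,0,0],
    [1,2,45,0,0,0,0],
    [1,2,45,0,0,0,0],
    [1,2,45,0,0,0,0],
    [1,2,45,0,0,0,0],
    [1,2,45,0,0,0,0],
    [1,2,42,0,0,0,0],
    [1,0,0,0,0,0,0]
  ]
}}

```text
time: 18.92
eef_pos: [0.6003, -0.2079, 0.1947]
ee_rot: [3.14, -0.092, -0.0]
wrist_force: [-0.4, -0.0, 0.2]
finger_gap: -0.0001
grip_force: 0.0
```

```bash
python3 - <<'E'
from h import *
togo([.600,-.205,.114])
E
```

```text
t 18.93 tcp [ 0.6003 -0.2079  0.1947] xyaw -3.37 zaxis [-0. -0. -1.] F [-0.4 -0.   0.2] gap -0.0001
tool shift mm [-0.5 -2.9 80.7]
```

{"fn": "jog_arm", "kwargs": {
  "targets": [
    [1,0,-3,30,0,0,0],
    [1,0,0,30,0,0,0],
    [1,0,0,15,0,0,0],
    [1,0,0,5,0,0,0],
    [1,-5,0,0,0,0,0],
    [1,-5,0,0,0,0,0],
    [1,-4,0,0,0,0,0],
    [1,-3,0,0,0,0,0],
    [1,-3,0,0,0,0,0],
    [1,-3,0,0,0,0,0],
    [1,-3,0,0,0,0,0],
    [1,-3,0,0,0,0,0]
  ]
}}

```text
time: 20.42
eef_pos: [0.5721, -0.2009, 0.1155]
ee_rot: [3.14, -0.087, 0.003]
wrist_force: [7.3, -2.2, 4.3]
finger_gap: -0.0
grip_force: 3.3
```

{"fn": "jog_arm", "kwargs": {
  "targets": [
    [1,-3.9,0,-1.9,0,0,0],
    [1,-3.9,0,-1.9,0,0,0],
    [1,-3.9,0,-1.9,0,0,0],
    [1,-4,0,-1.5,0,0,0],
    [1,-4,0,-1.5,0,0,0],
    [1,-4,0,-1.5,0,0,0],
    [1,-4.1,0,-1.2,0,0,0],
    [1,-4.1,0,-1.2,0,0,0],
    [1,-4.1,0,-1.2,0,0,0],
    [1,-4.2,0,-0.8,0,0,0],
    [1,-4.2,0,-0.8,0,0,0],
    [1,-4.2,0,-0.8,0,0,0]
  ]
}}

```text
time: 21.92
eef_pos: [0.5228, -0.1979, 0.1313]
ee_rot: [3.14, -0.087, -0.0]
wrist_force: [3.5, 0.9, 2.4]
finger_gap: -0.0001
grip_force: 2.1
```

```bash
python3 - <<'E'
from h import *
togo([.4505,-.2,.1175]);bars();under(-.29,-.12)
E
```

```text
t 21.93 tcp [ 0.5228 -0.1979  0.1313] xyaw -3.18 zaxis [-0.  0. -1.] F [3.5 0.9 2.4] gap -0.0001
tool shift mm [-72.1   6.1  13.8]
scene L 233 x y z [0.579  0.1    0.1335]
scene R 294 x y z [ 0.5116 -0.2049  0.1501]
side L 101 x y z [0.5736 0.1028 0.1366]
side R 104 x y z [ 0.5085 -0.1913  0.1527]
plane n [ 0.919 -0.053  0.39 ] N 1413 of 2768 angle deg 113.0 bench x 0.6426 extent [ 0.589 -0.289  0.053] [ 0.625 -0.131  0.111]
```

{"fn": "jog_arm", "kwargs": {
  "targets": [
    [1,-4.2,0,-0.3,0,0,0],
    [1,-4.2,0,-0.3,0,0,0],
    [1,-4.2,0,-0.2,0,0,0],
    [1,-4.2,0,0,0,0,0],
    [1,-4.2,0,0,0,0,0],
    [1,-4.2,0,0,0,0,0],
    [1,-4.2,0,0.3,0,0,0],
    [1,-4.2,0,0.5,0,0,0],
    [1,-4.2,0,0.7,0,0,0],
    [1,-4.2,0,0.9,0,0,0],
    [1,-4.2,0,1,0,0,0],
    [1,-4.2,0,1.1,0,0,0]
  ]
}}

```text
time: 23.58
eef_pos: [0.4725, -0.1951, 0.1276]
ee_rot: [3.14, -0.087, 0.0]
wrist_force: [3.8, -0.5, 1.3]
finger_gap: 0.0
grip_force: 1.4
```

{"fn": "jog_arm", "kwargs": {
  "targets": [
    [1,-3.8,0,1.4,0,0,0],
    [1,-3.8,0,1.5,0,0,0],
    [1,-3.8,0,1.6,0,0,0],
    [1,-3.5,0,1.7,0,0,0],
    [1,-2.5,0,1.2,0,0,0],
    [1,0,0,0,0,0,0],
    [1,0,0,0,0,0,0]
  ]
}}

```text
time: 24.45
eef_pos: [0.4555, -0.1942, 0.1202]
ee_rot: [3.14, -0.087, 0.0]
wrist_force: [2.5, 1.4, 0.5]
finger_gap: -0.0
grip_force: 1.2
```

```bash
python3 -c "
from h import *
togo([.4505,-.2,.1175]);under(-.29,-.12,'pics/g.png');bars()
im=cv2.imread('pics/g.png')[120:320,90:340];cv2.imwrite('pics/g.png',cv2.resize(im,None,fx=2.5,fy=2.5))"
```

```text
t 24.45 tcp [ 0.4555 -0.1942  0.1202] xyaw -3.18 zaxis [ 0. -0. -1.] F [2.5 1.4 0.5] gap -0.0
tool shift mm [-4.7  6.1  2.7]
plane n [ 0.814 -0.042 -0.579] N 794 of 1230 angle deg 54.6 bench x 0.4971 extent [ 0.502 -0.286  0.012] [ 0.586 -0.126  0.122]
scene L 235 x y z [0.5792 0.1009 0.1338]
scene R 1370 x y z [ 0.5519 -0.2046  0.1359]
side L 99 x y z [0.5735 0.107  0.1363]
side R 379 x y z [ 0.5333 -0.1953  0.1359]
```

View pics/g.png

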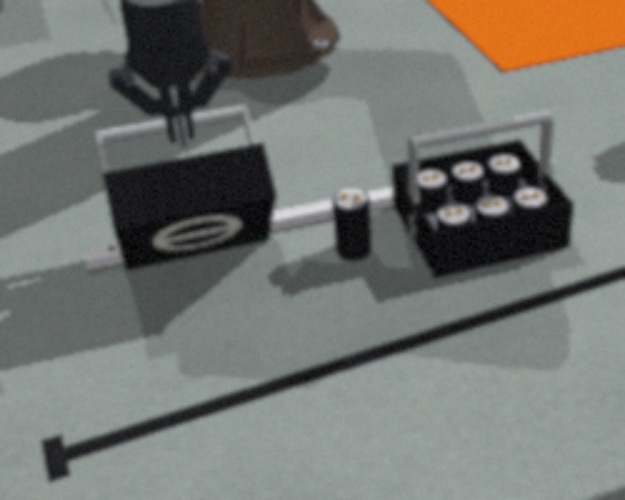

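The underside shows the white ring stamp at (197,233), so the right tote is the stamped one, tipped 54.6°. I'll hold, then ease it down.

{"fn": "jog_arm", "kwargs": {
  "targets": [
    [1,0,0,0,0,0,0],
    [1,0,0,0,0,0,0],
    [1,0,0,0,0,0,0],
    [1,0,0,0,0,0,0],
    [1,0,0,0,0,0,0],
    [1,0,0,0,0,0,0],
    [1,3.8,0,-1.7,0,0,0],
    [1,3.8,0,-1.6,0,0,0],
    [1,3.8,0,-1.5,0,0,0],
    [1,3.8,0,-1.4,0,0,0],
    [1,3.9,0,-1.3,0,0,0],
    [1,3.9,0,-1.2,0,0,0]
  ]
}}

```text
time: 26.1
eef_pos: [0.4785, -0.1954, 0.129]
ee_rot: [-3.14, 0.087, 0.0]
wrist_force: [1.8, 1.4, -1.2]
finger_gap: 0.0001
grip_force: 1.2
```

{"fn": "jog_arm", "kwargs": {
  "targets": [
    [1,3.9,0,-1,0,0,0],
    [1,3.9,0,-0.9,0,0,0],
    [1,4.2,0,-0.8,0,0,0],
    [1,4.2,0,-0.6,0,0,0],
    [1,4.2,0,-0.3,0,0,0],
    [1,4.2,0,-0.1,0,0,0],
    [1,4.2,0,0,0,0,0],
    [1,4.2,0,0,0,0,0],
    [1,4.2,0,0.2,0,0,0],
    [1,4.2,0,0.4,0,0,0],
    [1,4.2,0,0.5,0,0,0],
    [1,4.2,0,0.8,0,0,0]
  ]
}}

```text
time: 27.6
eef_pos: [0.5285, -0.1983, 0.1307]
ee_rot: [3.14, -0.087, 0.0]
wrist_force: [3.1, -0.5, 2.4]
finger_gap: 0.0
grip_force: 1.5
```

{"fn": "jog_arm", "kwargs": {
  "targets": [
    [1,4,0,1,0,0,0],
    [1,4,0,1.2,0,0,0],
    [1,4,0,1.4,0,0,0],
    [1,4,0,1.6,0,0,0],
    [1,3.5,0,1.6,0,0,0],
    [1,3.5,0,1.6,0,0,0],
    [1,3,0,1.5,0,0,0],
    [1,3,0,1,0,0,0],
    [1,3,0,1,0,0,0],
    [1,3,0,0.5,0,0,0],
    [1,2.5,0,0,0,0,0],
    [1,2.5,0,0,0,0,0]
  ]
}}

```text
time: 29.1
eef_pos: [0.568, -0.2003, 0.118]
ee_rot: [-3.14, 0.087, 0.001]
wrist_force: [2.8, 0.8, -0.9]
finger_gap: -0.0002
grip_force: 1.4
```

{"fn": "jog_arm", "kwargs": {
  "targets": [
    [1,2.5,0,0.5,0,0,0],
    [1,2,0,0.5,0,0,0],
    [1,2,0,0.5,0,0,0],
    [1,2,0,0,0,0,0],
    [1,2,0,0,0,0,0],
    [1,2,0,0,0,0,0],
    [1,2,0,0,0,0,0],
    [1,2,0,0,0,0,0],
    [1,2,0,0,0,0,0],
    [1,3,0,0,0,0,0],
    [1,4,0,0,0,0,0],
    [1,5,0,0,0,0,0]
  ]
}}

```text
time: 30.6
eef_pos: [0.5988, -0.2022, 0.1168]
ee_rot: [3.14, -0.087, 0.0]
wrist_force: [-0.4, -0.8, 0.8]
finger_gap: 0.0004
grip_force: 0.0
```

```bash
cat >> h.py <<'E'
def totes():
    for n in("scene","side"):
        w=cloud(camera(n));X,Y,Z=[w[...,i] for i in range(3)]
        for nm,a,b in(("L",0,.21),("R",-.31,-.1)):
            m=(X>.42)&(X<.85)&(Y>a)&(Y<b)&(Z>.04)&(Z<.075)
            k,l,st,_=cv2.connectedComponentsWithStats(m.astype(np.uint8));i=1+st[1:,4].argmax()
            (cx,cy),sz,an=cv2.minAreaRect((w[l==i][:,:2]*1000).astype(np.float32))
            h=(X>.42)&(X<.85)&(Y>a+.035)&(Y<b-.035)&(Z>.125)&(Z<.15)
            print(n,nm,"rect",round(cx,1),round(cy,1),np.round(sz,1),round(an,1),"bar",linefit(w[h]) if h.sum()>20 else None)
E
python3 -c "
from h import *
togo([.584,-.2,.112]);totes()"
```

```text
t 30.6 tcp [ 0.5988 -0.2022  0.1168] xyaw -3.18 zaxis [ 0. -0. -1.] F [-0.4 -0.8  0.8] gap 0.0004
tool shift mm [-14.9  -1.3   4.8]
scene L rect 574.9 105.0 [162.7 146.3] 87.0 bar {'x_mid': np.float64(0.579), 'y': (np.float64(0.0352), np.float64(0.1745)), 'yawdeg': np.float64(-3.51), 'n': 257}
scene R rect 555.8 -206.4 [160.1 146.5] 86.9 bar {'x_mid': np.float64(0.5781), 'y': (np.float64(-0.2744), np.float64(-0.1366)), 'yawdeg': np.float64(-8.12), 'n': 277}
side L rect 574.5 105.9 [171.5 140. ] 86.6 bar {'x_mid': np.float64(0.5737), 'y': (np.float64(0.0369), np.float64(0.1746)), 'yawdeg': np.float64(-3.38), 'n': 116}
side R rect 554.7 -206.0 [179.1 140.6] 86.5 bar {'x_mid': np.float64(0.5711), 'y': (np.float64(-0.2734), np.float64(-0.1396)), 'yawdeg': np.float64(-11.18), 'n': 115}
```

The right tote is back down at (0.555, -0.206) with yaw -3.1°. The left one sits at (0.575, 0.105) against the batten with yaw -3.2°. Next I'll go over to the robot's side of the right tote with the fingers open, for a two-point push.

{"fn": "jog_arm", "kwargs": {
  "targets": [
    [1,0,0,-50,0,0,0],
    [1,0,0,-50,0,0,0],
    [0,-35,2,0,0,0,0],
    [0,-40,2,0,0,0,0],
    [0,-40,2,0,0,0,0],
    [0,-29,2,0,0,0,0],
    [0,0,0,50,0,0,0],
    [0,0,0,50,0,0,0],
    [0,0,0,45,0,0,0],
    [0,0,0,0,0,0,0]
  ]
}}

```text
time: 31.95
eef_pos: [0.4531, -0.2015, 0.0698]
ee_rot: [-3.138, 0.087, 0.007]
wrist_force: [0.3, -0.1, 0.5]
finger_gap: 0.0856
grip_force: 0.0
```

```bash
python3 - <<'E'
from h import *
togo([.457,-.2025,.018])
totes()
c=camera("side")
cv2.imwrite("pics/i.png",cv2.resize(c["color"][100:300,200:400,::-1],None,fx=2.8,fy=2.8))
E
```

```text
t 31.95 tcp [ 0.4531 -0.2015  0.0698] xyaw -3.18 zaxis [-0.005  0.003 -1.   ] F [ 0.3 -0.1  0.5] gap 0.0856
tool shift mm [ 4.2  1.  51.8]
scene L rect 575.3 105.0 [163.  147.7] 86.5 bar {'x_mid': np.float64(0.5788), 'y': (np.float64(0.0356), np.float64(0.1742)), 'yawdeg': np.float64(-3.34), 'n': 256}
scene R rect 555.5 -206.0 [160.2 146.9] 86.6 bar {'x_mid': np.float64(0.5158), 'y': (np.float64(-0.2741), np.float64(-0.1358)), 'yawdeg': np.float64(-4.13), 'n': 581}
side L rect 574.6 103.6 [177.3 140.9] 86.9 bar {'x_mid': np.float64(0.5736), 'y': (np.float64(0.0365), np.float64(0.1736)), 'yawdeg': np.float64(-3.28), 'n': 112}
side R rect 554.7 -205.6 [180.2 140.2] 86.8 bar {'x_mid': np.float64(0.5429), 'y': (np.float64(-0.2733), np.float64(-0.1364)), 'yawdeg': np.float64(16.4), 'n': 83}
```

View pics/i.png

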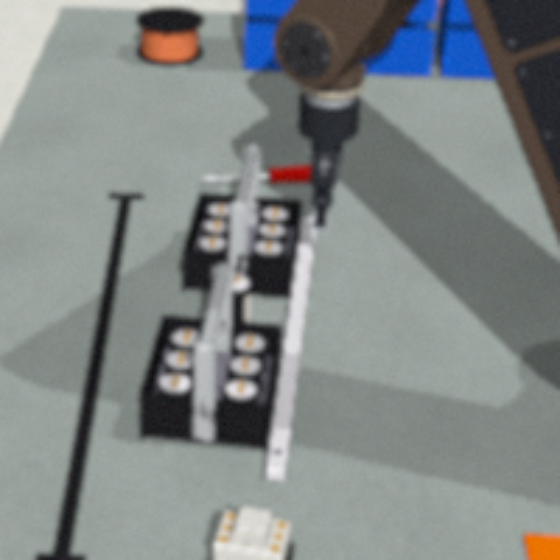

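The tool is on the robot's side of the right tote, with the fingertips at (322,220) above the batten. I'm lowering and starting the push.

{"fn": "jog_arm", "kwargs": {
  "targets": [
    [0,2,1,30,0,0,0],
    [0,2,0,20,0,0,0],
    [0,4,0,0,0,0,0],
    [0,4,0,0,0,0,0],
    [0,4,0,0,0,0,0],
    [0,4,0,0,0,0,0],
    [0,4,0,0,0,0,0],
    [0,5,0,0,0,0,0],
    [0,5,0,0,0,0,0],
    [0,5,0,0,0,0,0]
  ]
}}

```text
time: 33.35
eef_pos: [0.4927, -0.205, 0.0219]
ee_rot: [-3.14, 0.087, 0.002]
wrist_force: [-5.8, 0.6, 3.8]
finger_gap: 0.0856
grip_force: 2.6
```

```bash
python3 - <<'E'
from h import *
togo([.6457,-.209,.020])
totes()
E
```

```text
t 33.35 tcp [ 0.4927 -0.205   0.0219] xyaw -3.18 zaxis [-0.002  0.001 -1.   ] F [-5.8  0.6  3.8] gap 0.0856
tool shift mm [153.   -4.5   1.6]
scene L rect 574.8 104.7 [162.5 147.3] 86.7 bar {'x_mid': np.float64(0.5789), 'y': (np.float64(0.0354), np.float64(0.1732)), 'yawdeg': np.float64(-3.35), 'n': 253}
scene R rect 565.8 -206.4 [159.9 164.2] 86.9 bar {'x_mid': np.float64(0.5393), 'y': (np.float64(-0.274), np.float64(-0.1364)), 'yawdeg': np.float64(-5.38), 'n': 671}
side L rect 574.3 103.9 [177.4 140.8] 86.3 bar {'x_mid': np.float64(0.5736), 'y': (np.float64(0.0353), np.float64(0.1732)), 'yawdeg': np.float64(-3.21), 'n': 114}
side R rect 564.1 -206.7 [182.  161.4] 87.7 bar {'x_mid': np.float64(0.5413), 'y': (np.float64(-0.2729), np.float64(-0.1353)), 'yawdeg': np.float64(24.57), 'n': 157}
```

{"fn": "jog_arm", "kwargs": {
  "targets": [
    [0,5,0,0.1,0,0,-0.22],
    [0,5,0,0,0,0,-0.22],
    [0,5,0,0,0,0,-0.22],
    [0,5,0,0,0,0,-0.22],
    [0,5,0,0,0,0,-0.22],
    [0,5,0,0,0,0,-0.22],
    [0,5,0,0,0,0,-0.22],
    [0,5,0,0,0,0,-0.22],
    [0,5,0,0,0,0,-0.22],
    [0,5,0,0,0,0,-0.22],
    [0,5,0,0,0,0,-0.22],
    [0,5,0,0,0,0,-0.22]
  ]
}}

```text
time: 34.95
eef_pos: [0.5535, -0.2074, 0.0217]
ee_rot: [3.141, -0.014, 0.0]
wrist_force: [-4.5, 0.3, 3.0]
finger_gap: 0.0851
grip_force: 2.4
```

{"fn": "jog_arm", "kwargs": {
  "targets": [
    [0,5,0.2,0,0,0,-0.22],
    [0,5,0.2,0,0,0,-0.22],
    [0,5,0.2,0,0,0,-0.22],
    [0,5,0.2,0,0,0,-0.22],
    [0,5,0.2,0,0,0,-0.22],
    [0,5,0.2,0,0,0,-0.22],
    [0,5,0.2,0,0,0,-0.22],
    [0,5,0.2,0,0,0,-0.22],
    [0,5,0.2,0,0,0,-0.22],
    [0,5,0.2,0,0,0,-0.22],
    [0,5,0.2,0,0,0,-0.22],
    [0,5,0.2,0,0,0,-0.22]
  ]
}}

```text
time: 36.45
eef_pos: [0.6135, -0.2091, 0.0217]
ee_rot: [3.141, 0.058, 0.0]
wrist_force: [-4.6, 0.0, 2.8]
finger_gap: 0.0854
grip_force: 2.5
```

```bash
python3 - <<'E'
from h import *
togo([.6457,-.209,.020])
for n in("scene","side"):
    w=cloud(camera(n));X,Y,Z=[w[...,i] for i in range(3)]
    m=(X>.5)&(X<.9)&(Y>-.32)&(Y<-.08)&(Z>.03)&(Z<.065);p=w[m]
    ys=np.arange(-.27,-.14,.01);f=np.array([[y,np.percentile(p[abs(p[:,1]-y)<.006,0],98)] for y in ys])
    k=np.polyfit(f[:,0],f[:,1],1);print(n,"far wall x at y=-.206",np.polyval(k,-.206).round(4),"yaw",-np.degrees(k[0]).round(2),"y",np.percentile(p[:,1],[.5,99.5]).round(3))
E
```

```text
t 36.45 tcp [ 0.6135 -0.2091  0.0217] xyaw 2.11 zaxis [ 0. -0. -1.] F [-4.6  0.   2.8] gap 0.0854
tool shift mm [32.2  1.1  1.7]
scene far wall x at y=-.206 0.7662 yaw 2.29 y [-0.285 -0.123]
side far wall x at y=-.206 0.7605 yaw 5.51 y [-0.288 -0.116]
```

{"fn": "jog_arm", "kwargs": {
  "targets": [
    [0,5,0.1,0,0,0,0],
    [0,5,0.1,0,0,0,0],
    [0,5,0.1,0,0,0,0],
    [0,5,0.1,0,0,0,0],
    [0,4,0.1,0,0,0,0],
    [0,4,0.1,0,0,0,0],
    [0,3,0,0,0,0,0],
    [0,1,0,0,0,0,0],
    [0,0,0,0,0,0,0],
    [0,-5,0,0,0,0,0],
    [0,-20,0,0,0,0,0],
    [0,-20,0,0,0,0,0]
  ]
}}

```text
time: 38.05
eef_pos: [0.5998, -0.2102, 0.022]
ee_rot: [3.141, 0.058, 0.002]
wrist_force: [0.6, -0.5, -0.2]
finger_gap: 0.0854
grip_force: 0.0
```

```bash
python3 - <<'E'
from h import *
togo([.6457,-.209,.020]);totes()
c=camera("scene");w=cloud(c);g=c["color"].max(-1)
m=(g<60)&(abs(w[...,2])<.01)&(w[...,0]>.66)&(w[...,0]<.78)&(w[...,1]>-.07)&(w[...,1]<.36)
v,u=np.where(m);p=ray(c,np.c_[u,v],0);k=np.polyfit(p[:,1],p[:,0],1)
for _ in range(3): q=p[abs(p[:,0]-np.polyval(k,p[:,1]))<.013];k=np.polyfit(q[:,1],q[:,0],1)
print("line x at y -.206",np.polyval(k,-.206),"yaw",-np.degrees(k[0]))
cv2.imwrite("pics/j.png",c["color"][:,:,::-1])
E
```

```text
t 38.05 tcp [ 0.5998 -0.2102  0.022 ] xyaw 2.1 zaxis [ 0.001 -0.    -1.   ] F [ 0.6 -0.5 -0.2] gap 0.0854
tool shift mm [45.9  0.5  2. ]
scene L rect 574.5 104.7 [162.3 147.2] 86.6 bar {'x_mid': np.float64(0.5789), 'y': (np.float64(0.036), np.float64(0.1739)), 'yawdeg': np.float64(-3.25), 'n': 250}
scene R rect 727.3 -202.8 [145.9 160.6] 2.0 bar {'x_mid': np.float64(0.6745), 'y': (np.float64(-0.2744), np.float64(-0.1368)), 'yawdeg': np.float64(-1.44), 'n': 790}
side L rect 574.8 106.0 [172.3 141.1] 86.6 bar {'x_mid': np.float64(0.5738), 'y': (np.float64(0.0382), np.float64(0.1738)), 'yawdeg': np.float64(-3.2), 'n': 113}
side R rect 726.4 -199.7 [140.9 175.7] 2.2 bar {'x_mid': np.float64(0.6698), 'y': (np.float64(-0.2704), np.float64(-0.1369)), 'yawdeg': np.float64(39.02), 'n': 158}
line x at y -.206 0.725841834033126 yaw 2.0498229867402364
```

View pics/j.png

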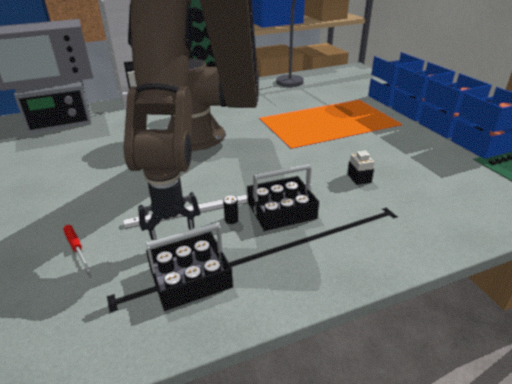

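The stamped tote at (190,268) straddles the line, with its centre within about 1 mm and its yaw within 0.1°. The other objects haven't moved. I'll raise the arm clear and hand in.

{"fn": "jog_arm", "kwargs": {
  "targets": [
    [0,-10,0,-30,0,0,0],
    [0,-10,0,-50,0,0,0],
    [0,0,0,-50,0,0,0],
    [0,0,0,-50,0,0,0],
    [0,0,0,0,0,0,0],
    [0,0,0,0,0,0,0]
  ]
}}

```text
time: 38.95
eef_pos: [0.5805, -0.2107, 0.2015]
ee_rot: [3.141, 0.058, 0.001]
wrist_force: [-0.2, -0.3, 0.1]
finger_gap: 0.0855
grip_force: 0.0
```

```bash
python3 -c "
from h import *
togo([.6,-.2,.2]);totes();print(finish_job())"
```

```text
t 38.95 tcp [ 0.5805 -0.2107  0.2015] xyaw 2.11 zaxis [ 0. -0. -1.] F [-0.2 -0.3  0.1] gap 0.0855
tool shift mm [ 19.9 -10.    1.5]
scene L rect 575.0 104.8 [162.8 147.4] 87.1 bar {'x_mid': np.float64(0.5789), 'y': (np.float64(0.0354), np.float64(0.1745)), 'yawdeg': np.float64(-3.39), 'n': 258}
scene R rect 727.5 -202.7 [143.7 160.8] 2.2 bar {'x_mid': np.float64(0.7306), 'y': (np.float64(-0.2744), np.float64(-0.1364)), 'yawdeg': np.float64(2.21), 'n': 426}
side L rect 574.8 106.1 [172.3 140.6] 86.7 bar {'x_mid': np.float64(0.5738), 'y': (np.float64(0.037), np.float64(0.1736)), 'yawdeg': np.float64(-3.4), 'n': 116}
side R rect 726.1 -200.5 [140.6 175.9] 1.7 bar {'x_mid': np.float64(0.7255), 'y': (np.float64(-0.2744), np.float64(-0.1368)), 'yawdeg': np.float64(1.56), 'n': 69}
the job is handed in; nothing more can be done
None
```

The job is handed in at about 39 s: both totes were tipped about 55° and eased back down, left then right; the stamped right tote stands square over the dispatch line, within about 1–2 mm by camera; and the bare left tote sits at the batten, after I drew it back about 11 mm by its bar.

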